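# Pin back the belt tension lever of a linisher

### The arm

A 6-joint arm with a two-finger parallel gripper is mounted at the origin on the work surface. World frame = base frame: x ahead of the robot, y to its left, z up, the work surface at z = 0. Lengths are in m, angles in rad, forces in N, time in s.
With the tool pointing down it reaches from about 0.35 to 1 m from the base axis. Payload 7.1 kg.
Tool frame: the origin (TCP) lies between the finger pads; the fingertips stand 22 mm ahead of it and the grasp point (between the pads) lies 3 mm ahead of it; z points along the fingers, y is the line along which they close (so a half turn about z gives the same grasp; the last joint's range is limited). The gripper opens to 85 mm and grips with 20 to 120 N. Pads are 22 mm wide; open, the fingers measure 114 mm over their backs; the gripper's body (76 mm by 85 mm) begins 54 mm behind the grasp point. The pads swing forward as they close: fully open they stand 13 mm farther back than shut.
Start: joints at [-1.198, 0.423, 1.63, -0, 1.089, -0.019], TCP at [0.239, -0.578, 0.253] pointing down, gripper open.
Joint ranges: [-3, 3], [-0.9, 2.11], [0.09, 2.58], [-1.31, 4.45], [0.11, 2.69], [-2.54, 2.54]. Speed limits (rad/s): [2.39, 2.39, 3.01, 3.14, 3.14, 3.14].

### API

Orientations are given as a rotation vector (axis times angle).
In Python, from rig import manip gives the robot as it stands. The module is installed in compiled form; this text tells all that it offers. Calls block until the motion is done:
- manip.move_to(position, orientation): joint-space move of the TCP to a pose.
- manip.servo_line(position, orientation=None, rate=0.15): straight line of the TCP; orientation=None keeps the orientation; rate is the mean speed in m/s.
- manip.set_joints(angles): joint-space move.
- manip.command_gripper(opening, f_grip=None): finger opening in m; f_grip is the grip in N (None keeps the last); returns when the fingers have stopped.
- manip.hold(seconds).
- manip.solve_ik(position, orientation): joint angles nearest the present ones, or None.
- manip.camera(name): name is "side" or "top"; returns a dict with "image" (480x640x3 uint8, red, green, blue), "fx", "fy", "cx", "cy" (pixels), "k1" (the pictures are not rectified: a ray, as slopes to the right and down, at radius r is drawn at 1 + k1 r^2 times it, then the intrinsics apply), "cam_to_world" (4x4, takes a point from camera to world coordinates). Camera axes: x right, y down, z forward; pixel columns grow to the right and rows downward; lengths in m; the calibration is good to about 2 mm. A picture is of the moment at which its call begins. There is no depth.
A pose or a line that the arm cannot do raises manip.IKError and nothing moves.
- manip.sign_off(): hands the job in; it is judged then, once.
Readings, each from a call of its own:
- manip.get_time(): time.
- manip.get_joint_positions(): joint angles.
- manip.get_joint_vel(): joint speeds.
- manip.get_tau(): joint torques, N m.
- manip.get_position(): TCP position.
- manip.get_ee_rot(): TCP orientation.
- manip.get_contact_force(): force on the tool from outside, world axes, zero at the start.
- manip.get_torque(): the same for the moment, N m.
- manip.get_width(): finger opening in m.
- manip.get_grip_force(): force on a finger pad.
Only numpy, scipy, OpenCV 4.12 (cv2) and the standard library are available. Lean on these libraries where they do the work, as an engineer would, in place of code of your own. Each camera call takes 0.05 s, during which the arm holds its last target. There are 200 camera calls.

### The job

The linisher needs a new belt, so its sprung tension lever has to be pinned back. Take the collared locking pin from the wooden rack, stand its tip in the hole at the lever's end, and with it push the lever round against its spring, away from its rest stop, until the pin finds the lock hole in the plate underneath; then push the pin fully home so that its collar sits on the lever, and let go. Feel your way: do not force the pin hard against the machine, do not drive the lever on to its far stop, and leave the other things where they are.

Things in the scene. Friction and masses are not known exactly. Their poses are not given: they have to be found in the camera images.
- linisher: Bench linisher (edge grinder, belt and guard off), bolted down: grey bed 290 x 360 x 30 mm, origin at its underside's centre on the bench, z up. Its -x side (towards the robot) has an upright steel platen and, at the +y end, a rubber drive drum 70 mm across, both about 110 mm high. Black switch box on the rear +y corner, top at 58 mm. It carries the index plate and the L-shaped lever.
- lock_zone (a point): On the flat top of the steel index plate (50 mm above the bench, under the lever), middle of the arc on which its one lock hole lies: 14.5 mm wide, 20 mm deep, 2 mm chamfer, 150 mm from the pivot. The plate is clamped at a new angle each time: the lever's hole is over the lock hole at a lever angle between 0.38 and 0.62 rad, not measured; seen from above as a dark hole beside the lever.
- lever (a joint): Angle of the tension lever, rad: 0 at its rest stop, growing as it turns clockwise seen from above (its hole end moves away from the robot). A spring drives it back to 0: about 2.5 N sideways at the hole at 0, 4.5 N at 0.5 rad. Far stop at 0.9; keep it below 0.78.
- lever_hole (a point): Centre of the hole near the lever's free end, at the lever's top face, 62 mm above the bench. Through hole 13.5 mm wide, slightly chamfered, in a flat aluminium bar 10 mm thick, 36 mm wide there, 2 mm above the index plate. Site +x points from pivot to hole. The lever's other leg, 100 mm, carries the idler wheel (56 mm across, top at 117 mm).
- lever_pivot (a point): The lever's vertical turning axis, at the height of the lever's top face; the hole's centre circles it at 150 mm radius.
- pin: Steel locking pin, 100 g, upright in an end hole of the rack: 12 mm shank 28 mm long, small chamfer at the tip; collar 26 mm across, 4 mm thick; round grip 18 mm across, 32 to 72 mm above the tip. Origin: centre of the tip, z up the pin. Fully home the collar rests on the lever and the tip is 16 mm down in the lock hole; under the spring's load it needs a light push to go in.
- pin_tip (a point): Centre of the pin's tip (its origin). In the rack it is 7 mm above the bench; standing in the lever's hole on the index plate 50 mm (collar then 16 mm above the lever); fully home 34 mm.
- rack: Wooden tool rack fixed to the bench, 70 x 170 x 35 mm, origin at the centre of its underside; three 15 mm holes, 30 mm deep, along its y axis at -60, 0 and +60 mm. The pin hangs by its collar in one end hole, a drift stands in the other.
- drift: Slim dark steel drift without a collar, 90 mm long, 12 mm thick at the foot tapering to 8 mm, standing in another hole of the rack; leave alone. Origin: centre of its foot
- bearing: Loose ball bearing (steel ring, 36 mm across, 11 mm high) lying on a rear corner of the machine's bed; leave alone
- spanner: Open spanner, 190 mm, lying on the bench; leave alone
- flap_disc: Grey grinding disc, 114 mm across, lying on the bench; leave alone
- flat_bar: Steel flat bar 220 x 40 x 8 mm lying to the right of the machine; leave alone
- bolt: Steel bolt, 62 mm high, standing on its round 30 mm head right of the machine; leave alone
- spare_drum: Loose aluminium drum, 56 mm across, 50 mm high, standing behind the machine; leave alone

How it is judged:
On the way, in this order (a step that is already met when the one before it is completed fails the run):
1. the pin's tip stands in the lever's hole with the lever still near rest (horizontal distance between pin_tip and lever_hole below 0.006 m and z of pin_tip in the frame of linisher below 0.056 m and value of joint lever below 0.2 rad), for 0.1 s.
2. the pin, still in the lever's hole, has pushed the lever round by more than 0.3 rad (horizontal distance between pin_tip and lever_hole below 0.006 m and z of pin_tip in the frame of linisher below 0.056 m and value of joint lever above 0.3 rad), for 0.1 s.
At the end, for the whole second after the job is handed in: The lever is held turned (more than 0.33 rad) by the pin, which stands upright (within 0.15 rad) through the lever's hole (within 5 mm) and in the lock hole, home to within 3 mm of its collar resting on the lever; it is at rest and released (horizontal distance between pin_tip and lever_hole below 0.005 m and z of pin_tip in the frame of linisher below 0.037 m and value of joint lever above 0.33 rad and angle between the z axis of pin and the z axis of linisher, either way round below 0.15 rad and linear speed of pin below 0.02 m/s and contact force between pin and the fingers below 0.1 N); the robot touches nothing.
It fails at once if the pin is forced against the machine with more than 40 N (contact force between pin and linisher above 40 N).
It fails at once if the lever is driven past 0.78 rad, on to its far stop (value of joint lever above 0.78 rad).
It fails at once if another loose thing is shifted by more than 30 mm (distance of any of drift, bearing, spanner, flap_disc, flat_bar, bolt, spare_drum from where it was at the start of the episode above 0.03 m).
It also fails if it takes over 72 s, if anything falls off the work surface, if the arm or the gripper's body presses on something with over 40 N, if the wrist force passes 120 N, or if a joint passes its speed limit or range.

## Working session

There is one attempt and no reset: what is moved stays moved. The work goes in short steps, each a Python script; the robot and the scene stay as the last script left them, time stands still between calls to the robot, and variables do not carry over. Pictures are saved under pics/ and viewed, at most 10 in all, crops included, and the job is handed in when it is done.

```bash
mkdir -p pics
cat > h.py <<'E'
import numpy as np, cv2
from rig import manip
def snap(n,f):
    c=manip.camera(n); cv2.imwrite(f'pics/{f}.png',c['image'][:,:,::-1]); np.save(f'pics/{f}.npy',{k:c[k] for k in c if k!='image'},allow_pickle=True); return c
def load(f): return np.load(f'pics/{f}.npy',allow_pickle=True).item()
def px2w(c,u,v,z):
    K=np.array([[c['fx'],0,c['cx']],[0,c['fy'],c['cy']],[0,0,1.]])
    p=cv2.undistortPoints(np.array([[[u,v]]],float),K,np.array([c['k1'],0,0,0.]))[0,0]
    T=np.array(c['cam_to_world']); d=T[:3,:3]@[p[0],p[1],1]; o=T[:3,3]
    return o+d*(z-o[2])/d[2]
def w2px(c,P):
    T=np.array(c['cam_to_world']); q=T[:3,:3].T@(np.array(P)-T[:3,3]); s=q[:2]/q[2]; s=s*(1+c['k1']*(s@s))
    return np.array([c['fx']*s[0]+c['cx'],c['fy']*s[1]+c['cy']])
E
python3 - <<'E'
from h import *
for n in('top','side'):
    c=snap(n,n+'0'); print({k:np.round(c[k],3) for k in c if k!='image'})
print(manip.get_ee_rot(),manip.get_time())
E
```

```text
{'fx': np.float64(439.939), 'fy': np.float64(439.939), 'cx': np.float64(314.8), 'cy': np.float64(241.433), 'k1': np.float64(-0.07), 'cam_to_world': array([[-0.027, -0.987,  0.159,  0.435],
       [-1.   ,  0.026, -0.011, -0.014],
       [ 0.006, -0.159, -0.987,  1.147],
       [ 0.   ,  0.   ,  0.   ,  1.   ]])}
{'fx': np.float64(522.131), 'fy': np.float64(522.131), 'cx': np.float64(321.234), 'cy': np.float64(242.823), 'k1': np.float64(-0.085), 'cam_to_world': array([[ 0.996, -0.054,  0.069,  0.506],
       [-0.087, -0.609,  0.788, -0.986],
       [-0.001, -0.791, -0.612,  0.813],
       [ 0.   ,  0.   ,  0.   ,  1.   ]])}
[-3.08014078e+00 -6.11232321e-01  4.06407818e-04] 0.1
```

View pics/top0.png

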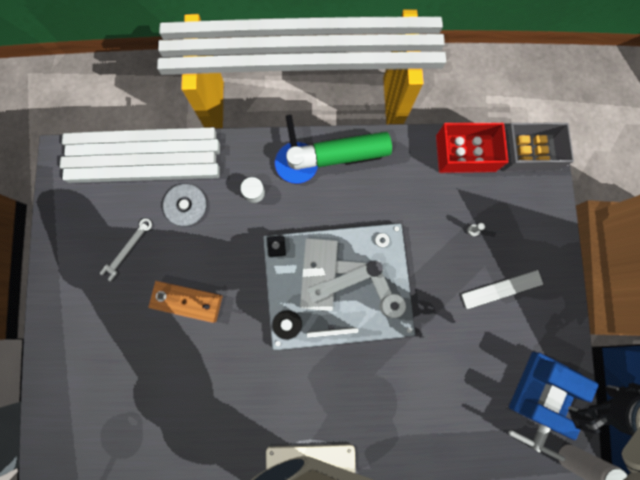

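View pics/side0.png

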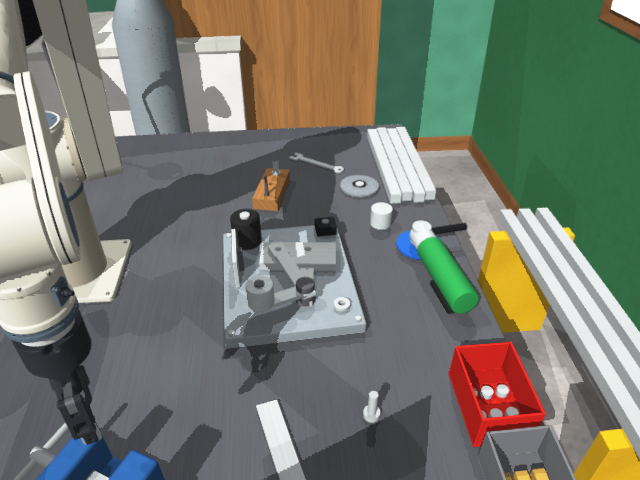

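The top view shows the linisher (265-413, 225-348), the lever pivot near (374,268), the lever's hole end near (312,296) and the rack at (186,301). I'll enlarge these areas.

Run:
```python
import cv2,numpy as np
t=cv2.imread('pics/top0.png'); s=cv2.imread('pics/side0.png')
R=lambda im,x,y,w,h,k:cv2.resize(im[y:y+h,x:x+w],None,fx=k,fy=k,interpolation=cv2.INTER_CUBIC)
a=R(t,260,220,160,130,5)  # 800x650
cv2.imwrite('pics/c1.png',R(t,262,225,160,120,5))
b=np.hstack([R(t,145,275,80,60,5),R(s,240,150,80,60,5)])
c=R(s,225,210,160,60,5)
cv2.imwrite('pics/c2.png',np.vstack([b,R(s,225,225,160,60,5)]))
```

```text
(no output)
```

View pics/c1.png

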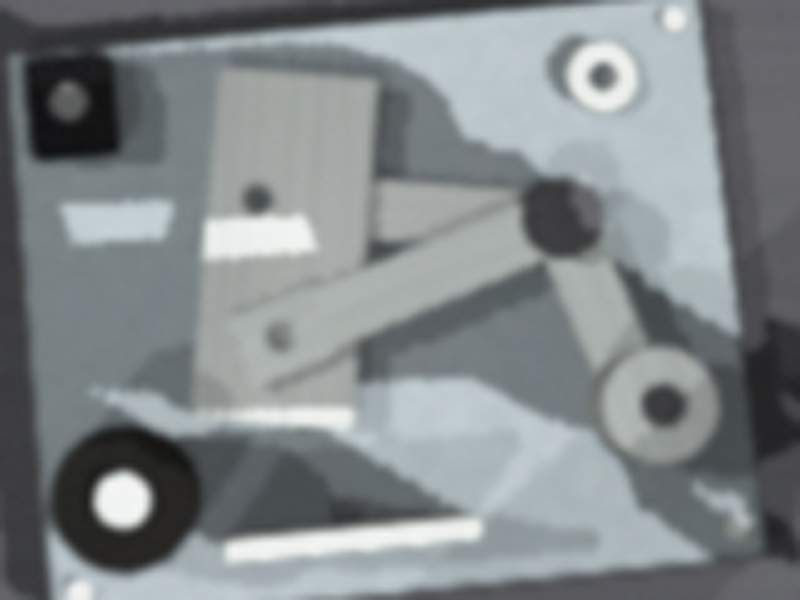

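View pics/c2.png

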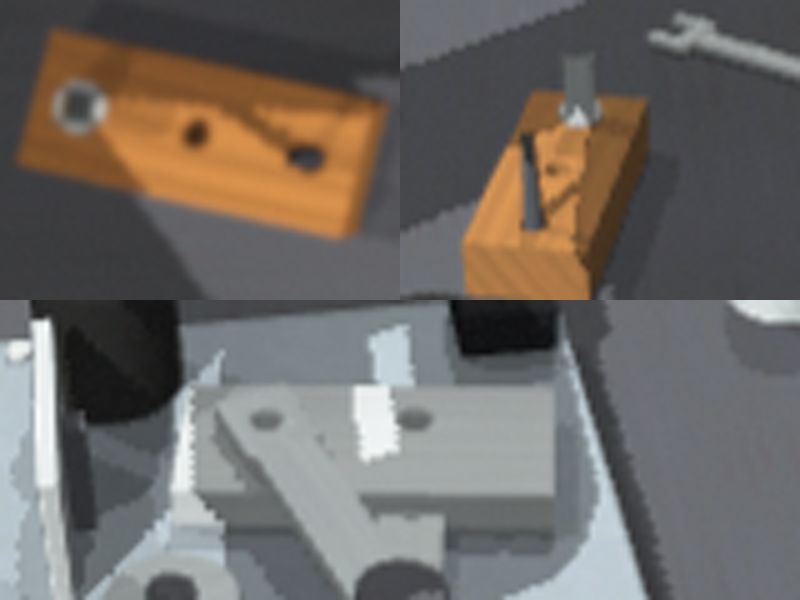

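The crops show the lever hole at c1 (281,336), the lock hole at c1 (258,198) and the pivot cap at c1 (562,217). The pin is at the far-left rack hole, c2 (78,106); the drift is in the right one. The side view has matching features, so I'll triangulate.

Run:
```python
from h import *
t=load('top0');s=load('side0')
f=lambda x0,y0,X,Y:(x0+(X+.5)/5-.5,y0+(Y+.5)/5-.5)
P=dict(hole=(f(262,225,281,335),f(225,225,267,120),.062),lock=(f(262,225,258,198),f(225,225,414,118),.050),
 collar=(f(145,275,78,106),f(240,150,180,114),.039),griptop=(f(145,275,80,102),f(240,150,178,56),.079),
 pivot=(f(262,225,562,217),f(225,225,402,280),.08))
W={}
def ray(c,u,v):
    a=px2w(c,u,v,0);b=px2w(c,u,v,.2);d=b-a;return a,d/np.linalg.norm(d)
for k,(a,b,z) in P.items():
    A=[ray(t,*a),ray(s,*b)];M=sum(np.eye(3)-np.outer(d,d) for o,d in A);r=sum((np.eye(3)-np.outer(d,d))@o for o,d in A)
    print(k,np.round(px2w(t,*a,z),4),np.round(px2w(s,*b,z),4),'tri',np.round(np.linalg.solve(M,r),4))
# bed corners, top
for uv in [f(262,225,10,52),f(262,225,700,0),f(262,225,765,550)]: print(np.round(px2w(t,*uv,.03),4))
for uv in [f(145,275,55,28),f(145,275,388,102),f(145,275,350,238),f(145,275,17,163),f(145,275,196,133)]: print('rack',np.round(px2w(t,*uv,.035),4))
```

```text
hole [ 0.4846 -0.0294  0.062 ] [ 0.4885 -0.0312  0.062 ] tri [ 0.4866 -0.0294  0.0604]
lock [ 0.5538 -0.02    0.05  ] [ 0.5573 -0.0205  0.05  ] tri [ 0.5556 -0.02    0.0493]
collar [0.4847 0.3676 0.039 ] [0.4887 0.3609 0.039 ] tri [0.4867 0.3694 0.0339]
griptop [0.4848 0.3529 0.079 ] [0.4896 0.3583 0.079 ] tri [0.4871 0.3519 0.0823]
pivot [ 0.5373 -0.1678  0.08  ] [ 0.543  -0.1676  0.08  ] tri [ 0.5401 -0.1678  0.0798]
[0.6349 0.1057 0.03  ]
[ 0.6531 -0.2525  0.03  ]
[ 0.3716 -0.2695  0.03  ]
rack [0.5246 0.3818 0.035 ]
rack [0.4834 0.2111 0.035 ]
rack [0.4161 0.23   0.035 ]
rack [0.4568 0.3996 0.035 ]
rack [0.47   0.3083 0.035 ]
```

Run:
```python
import cv2,numpy as np
t=cv2.imread('pics/top0.png'); s=cv2.imread('pics/side0.png')
R=lambda im,x,y,w,h,k:cv2.resize(im[y:y+h,x:x+w],None,fx=k,fy=k,interpolation=cv2.INTER_NEAREST)
cv2.imwrite('pics/c3.png',np.hstack([R(t,145,280,40,30,10),R(s,255,152,40,30,10)]))
from h import *
c=load('top0');d=load('side0')
for P in [(.4865,.362,.039),(.4865,.362,.079)]: print((w2px(c,P)-[145,280])*10,(w2px(d,P)-[255,152])*10)
```

```text
[173.90378058 150.21644478] [198.51722915 202.47297849]
[119.0981106  143.66701567] [191.17446228  82.37705957]
```

View pics/c3.png

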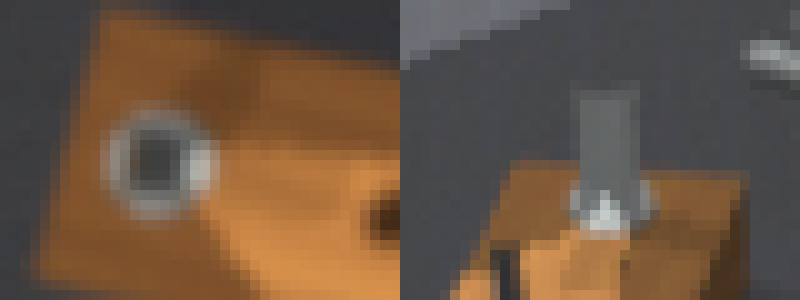

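The pin's collar is centred near c3-left (163,163), and the side view shows it upright in the rack. Best estimate is (0.4865, 0.363). I'll grasp it, closing along x, which is the push direction.

```bash
cat >> h.py <<'E'
from scipy.spatial.transform import Rotation as Ro
def down(phi): # tool down, closing axis at angle phi
    c,s=np.cos(phi),np.sin(phi)
    return Ro.from_matrix(np.array([[-s,c,0],[c,s,0],[0,0,-1.]])).as_rotvec()
PHI=0.1
def st(m=''): print(m,'t',round(manip.get_time(),2),'p',np.round(manip.get_position(),4),'F',np.round(manip.get_contact_force(),2),'w',round(manip.get_width(),4),'g',round(manip.get_grip_force(),1),flush=True)
E
python3 - <<'E'
from h import *
x,y=.4865,.3625
for ph in (PHI,PHI+np.pi):
    print(ph,manip.solve_ik([x,y,.2],down(ph)),manip.solve_ik([.487,-.03,.2],down(ph)))
q=[(abs(manip.solve_ik([x,y,.2],down(p))[5]),p) for p in (PHI,PHI+np.pi)]
ph=min(q)[1]; print('use',ph)
o=down(ph)
manip.command_gripper(.05)
manip.move_to([x,y,.16],o)
manip.servo_line([x,y,.007+.056+.003],o,rate=.1); st('down')
manip.command_gripper(.0,40); st('grip')
manip.servo_line([x,y,.11],o,rate=.08)
manip.servo_line([x,y,.19],o,rate=.15); st('up')
manip.servo_line([.4866,-.0302,.19],o,rate=.25); st('over')
snap('top','top1');snap('side','side1')
E
python3 - <<'E'
import cv2,numpy as np
t=cv2.imread('pics/top1.png'); s=cv2.imread('pics/side1.png')
R=lambda im,x,y,w,h,k:cv2.resize(im[y:y+h,x:x+w],None,fx=k,fy=k,interpolation=cv2.INTER_CUBIC)
cv2.imwrite('pics/c4.png',np.vstack([R(t,240,190,160,60,5),R(s,220,190,160,60,5)]))
cv2.imwrite('pics/c4.png',np.hstack([R(t,262,210,100,150,4),R(s,225,160,100,150,4)]))
E
```

```text
0.1 [ 6.20753954e-01  4.60473684e-01  1.71057529e+00 -8.88178420e-16
  9.70543679e-01  5.20753954e-01] [-8.59154037e-02  3.00097154e-01  1.96969454e+00 -8.88178420e-16
  8.71800957e-01 -1.85915404e-01]
3.241592653589793 None NoneTraceback (most recent call last):
  File "<stdin>", line 5, in <module>
TypeError: 'NoneType' object is not subscriptable
[ WARN:0@0.006] global loadsave.cpp:275 findDecoder imread_('pics/top1.png'): can't open/read file: check file path/integrity
[ WARN:0@0.006] global loadsave.cpp:275 findDecoder imread_('pics/side1.png'): can't open/read file: check file path/integrity
Traceback (most recent call last):
TypeError: 'NoneType' object is not subscriptable
```

Run:
```python
from h import *
x,y=.4865,.3625
o=down(PHI)
manip.command_gripper(.05)
manip.move_to([x,y,.16],o)
manip.servo_line([x,y,.007+.056+.003],o,rate=.1); st('down')
manip.command_gripper(.0,40); st('grip')
manip.servo_line([x,y,.11],o,rate=.08)
manip.servo_line([x,y,.19],o,rate=.15); st('up')
manip.servo_line([.4866,-.0302,.19],o,rate=.25); st('over')
snap('top','top1');snap('side','side1')
t=cv2.imread('pics/top1.png'); s=cv2.imread('pics/side1.png')
R=lambda im,x,y,w,h,k:cv2.resize(im[y:y+h,x:x+w],None,fx=k,fy=k,interpolation=cv2.INTER_CUBIC)
cv2.imwrite('pics/c4.png',np.hstack([R(t,262,210,100,150,4),R(s,225,160,100,150,4)]))
```

```text
down t 5.04 p [0.4869 0.3628 0.0666] F [-0.5  -0.41 -0.61] w 0.0496 g 0.0
grip t 5.43 p [0.4868 0.3628 0.0667] F [-0.25 -0.89  6.15] w 0.017 g 38.9
up t 6.82 p [0.486  0.3621 0.1892] F [ 0.59  0.06 -1.08] w 0.017 g 39.2
over t 8.53 p [ 0.4865 -0.0296  0.1899] F [ 0.31  0.78 -1.65] w 0.0172 g 39.2
```

View pics/c4.png

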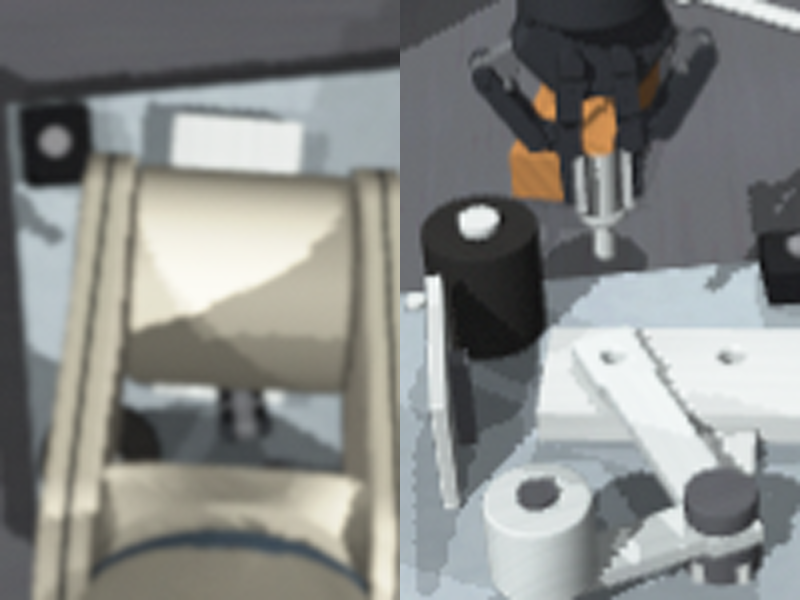

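The pin is in the gripper and upright, with its tip at side px (276,224.5) and the lever hole at (278.3,249.2). I'll check the relative offset through the same camera, then lower until just above the lever.

Run:
```python
from h import *
c=load('side1')
print('tip via side',px2w(c,276-.4,224.5-.4,.131),'pred px',w2px(c,(.4865,-.0296,.131)),'hole via side',px2w(c,278.2-.4,249.2-.4,.062))
o=down(PHI)
manip.servo_line([.4866,-.0302,.068+.059],o,rate=.12); manip.hold(.2); st('low')
snap('top','top2');snap('side','side2')
for P in [(.4866,-.0302,.068)]: print(w2px(load('top2'),P),w2px(load('side2'),P))
t=cv2.imread('pics/top2.png'); s=cv2.imread('pics/side2.png')
R=lambda im,x,y,w,h,k:cv2.resize(im[y:y+h,x:x+w],None,fx=k,fy=k,interpolation=cv2.INTER_CUBIC)
cv2.imwrite('pics/c5.png',np.hstack([R(t,295,260,50,60,8),R(s,258,210,50,60,8)]))
```

```text
tip via side [ 0.48665665 -0.02970292  0.131     ] pred px [275.52922945 224.07697386] hole via side [ 0.48798454 -0.03187595  0.062     ]
low t 9.51 p [ 0.4872 -0.0302  0.1278] F [-0.04  0.26 -0.06] w 0.0167 g 39.2
[318.12054515 290.66025359] [277.05132778 246.35250452]
```

View pics/c5.png

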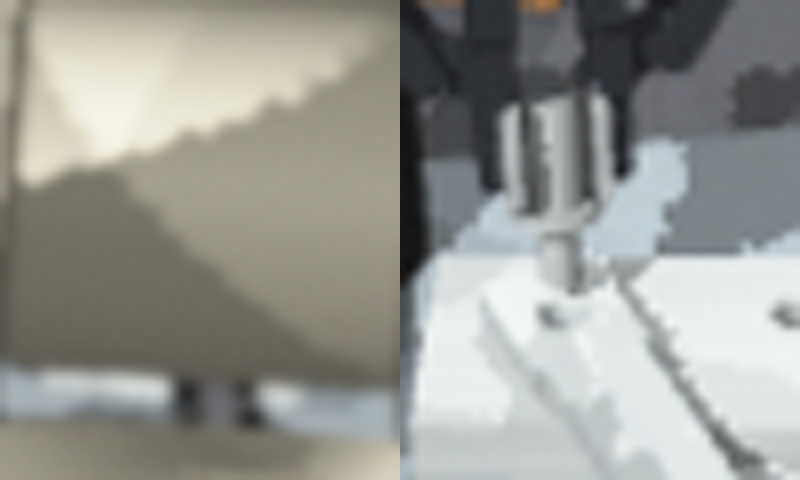

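The side camera matches the kinematics at the tip to 0.3 mm, so I'll trust its hole estimate of (0.488, -0.0315) and lower under a force guard, with a spiral search.

```bash
cat >> h.py <<'E'
def fz(n=4):
    a=[]
    for _ in range(n): a.append(manip.get_contact_force()); manip.hold(.01)
    return np.mean(a,0)
def lower(x,y,z0,z1,lim=6,step=.001,o=None):
    """lower TCP until Fz>lim; returns (z, F)"""
    z=z0
    while z>z1+1e-6:
        z=max(z-step,z1); manip.servo_line([x,y,z],o,rate=.03); F=fz(3)
        if F[2]-B[2]>lim: break
    return z,F-B
B=np.zeros(3)
E
python3 - <<'E'
import h; from h import *
o=down(PHI); X,Y=.488,-.0315
manip.servo_line([X,Y,.126],o,rate=.05); manip.hold(.1); h.B=fz(8); print(h.B)
pts=[(0,0)]+[(.0012*np.cos(a),.0012*np.sin(a)) for a in np.arange(6)*np.pi/3]+[(.0025*np.cos(a),.0025*np.sin(a)) for a in np.arange(9)*2*np.pi/9]
zt=.126
for dx,dy in pts:
    z,F=lower(X+dx,Y+dy,zt,.110,o=o)
    print(np.round([dx,dy,z],4),np.round(F,1),round(manip.get_time(),1),flush=True)
    if z<.1165: break
    manip.servo_line([X+dx,Y+dy,z+.002],o,rate=.05); zt=z+.002
st()
E
```

```text
[ 0.14691889 -0.03769436 -0.5837126 ]
[0.   0.   0.12] [-2.1 -0.1 10.1] 11.7
[0.0012 0.     0.12  ] [-2.8  0.6 11.6] 12.5
[0.0006 0.001  0.121 ] [-0.9 -3.3  6.3] 13.0
[-0.0006  0.001   0.12  ] [-3.   1.1 12.7] 14.1
[-0.0012  0.      0.12  ] [-1.5  2.9 13.1] 14.9
[-0.0006 -0.001   0.11  ] [-0.6 -5.4  0.8] 18.4
 t 18.43 p [ 0.4877 -0.0328  0.1101] F [ 0.08 -6.17  0.47] w 0.0167 g 39.3
```

The pin is in the lever hole with its tip about 51 mm up. Next I'll push along the arc to about 0.40 rad, correcting radially from the felt force.

Run:
```python
import h; from h import *
o=down(PHI); B=np.array([.15,-.04,-.58])
P=np.array([.5443,-.172]); a0=np.arctan2(-.0332-P[1],.4874-P[0]); r=np.hypot(-.0332-P[1],.4874-P[0])
print('r',r,'a0',a0)
for th in np.arange(0,.411,.03):
    a=a0-th; u=np.array([np.cos(a),np.sin(a)])
    p=P+r*u; manip.servo_line([*p,.1103],o,rate=.06); F=fz(3)-B
    Fr=F[:2]@u; Ft=F[:2]@[u[1],-u[0]]
    print(round(th,2),'r',round(r,4),'Fr',round(Fr,1),'Ft',round(Ft,1),'Fz',round(F[2],1),'p',np.round(manip.get_position(),4),round(manip.get_time(),1),flush=True)
    if np.hypot(Fr,Ft)>25 or F[2]>20: print('STOP');break
    r+=np.clip(Fr*.0002,-.001,.001)
snap('side','side3'); np.save('arc.npy',[*P,r,a0,th])
s=cv2.imread('pics/side3.png'); cv2.imwrite('pics/c6.png',cv2.resize(s[205:285,245:345],None,fx=7,fy=7,interpolation=cv2.INTER_CUBIC))
```

```text
r 0.15001016632215297 a0 1.9598442144261516
0.0 r 0.15 Fr -3.0 Ft -2.1 Fz -0.2 p [ 0.4872 -0.0332  0.1102] 18.7
0.03 r 0.1494 Fr -2.4 Ft -3.1 Fz 0.9 p [ 0.4916 -0.0319  0.1102] 19.0
0.06 r 0.1489 Fr -1.0 Ft -2.9 Fz 0.2 p [ 0.496  -0.0309  0.1102] 19.2
0.09 r 0.1487 Fr -0.1 Ft -2.6 Fz 0.3 p [ 0.5003 -0.0298  0.1102] 19.5
0.12 r 0.1487 Fr -0.4 Ft -2.7 Fz 0.3 p [ 0.5047 -0.0286  0.1103] 19.8
0.15 r 0.1486 Fr -1.0 Ft -3.2 Fz 0.5 p [ 0.5091 -0.0276  0.1103] 20.1
0.18 r 0.1484 Fr -0.5 Ft -2.6 Fz 0.2 p [ 0.5134 -0.0268  0.1102] 20.4
0.21 r 0.1483 Fr -1.0 Ft -3.8 Fz 0.0 p [ 0.5178 -0.026   0.1103] 20.6
0.24 r 0.1481 Fr -0.6 Ft -3.9 Fz -0.1 p [ 0.5222 -0.0255  0.1103] 20.9
0.27 r 0.148 Fr -0.1 Ft -3.6 Fz -0.0 p [ 0.5266 -0.0251  0.1103] 21.2
0.3 r 0.148 Fr -0.6 Ft -4.5 Fz 0.3 p [ 0.531  -0.0246  0.1103] 21.4
0.33 r 0.1478 Fr -0.7 Ft -4.2 Fz 0.0 p [ 0.5354 -0.0244  0.1103] 21.7
0.36 r 0.1477 Fr -0.6 Ft -3.9 Fz 0.2 p [ 0.5398 -0.0243  0.1102] 22.0
0.39 r 0.1476 Fr -1.1 Ft -3.9 Fz 0.2 p [ 0.5442 -0.0244  0.1102] 22.3
```

View pics/c6.png

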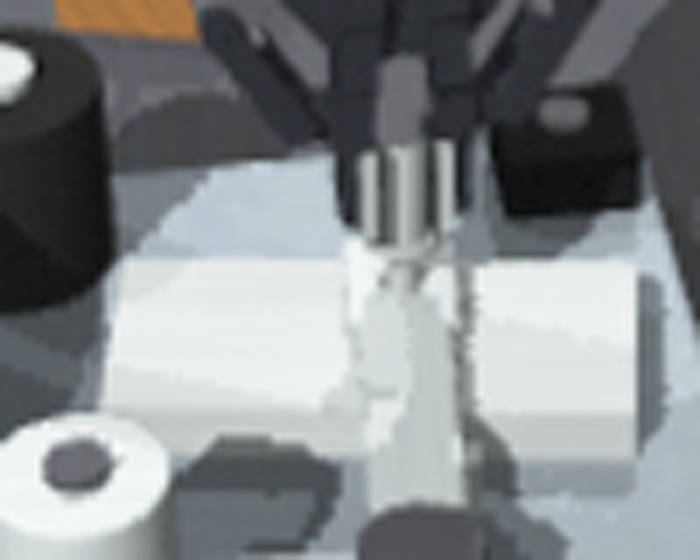

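The lever has followed the pin, which stands upright in its hole. Now I'll sweep with light downward probes to find the lock hole.

Run:
```python
import h; from h import *
o=down(PHI); h.B=B=np.array([.15,-.04,-.58])
px,py,r,a0,_=np.load('arc.npy'); P=np.array([px,py])
found=False
for th in np.arange(.415,.56,.009):
    a=a0-th; u=np.array([np.cos(a),np.sin(a)]); p=P+r*u
    manip.servo_line([*p,.1103],o,rate=.05)
    z,F=lower(*p,.1103,.1043,lim=5,o=o)
    Fr=F[:2]@u
    print(round(th,3),'z',round(z,4),'F',np.round(F,1),'Fr',round(Fr,1),'t',round(manip.get_time(),1),flush=True)
    if z<.1063 and F[2]<5: found=True;break
    if manip.get_time()>40: break
np.save('arc.npy',[*P,r,a0,th]); st(found)
```

```text
0.415 z 0.1083 F [-7.8  0.3 13.6] Fr 0.1 t 23.1
0.424 z 0.1093 F [-5.4 -0.   5.9] Fr -0.2 t 23.6
0.433 z 0.1083 F [-7.7  0.  12.2] Fr -0.3 t 24.4
0.442 z 0.1083 F [-6.5  0.5 11.7] Fr 0.2 t 25.2
0.451 z 0.1043 F [5.6 0.3 3.6] Fr 0.7 t 27.1
True t 27.15 p [ 0.5546 -0.025   0.1047] F [5.04 0.59 3.05] w 0.0168 g 40.0
```

The tip dropped into the lock hole at about 0.451 rad. I'll follow it down, centring by lateral force, until the collar seats.

Run:
```python
import h; from h import *
o=down(PHI); B=np.array([.15,-.04,-.58])
px,py,r,a0,th=np.load('arc.npy'); a=a0-th; p=np.array([px+r*np.cos(a),py+r*np.sin(a)])
p[0]+=.0006; z=.1043
while z>.0905:
    z-=.001; manip.servo_line([*p,z],o,rate=.03); F=fz(3)-B
    print(round(z,4),np.round(F,1),np.round(manip.get_position(),4),flush=True)
    if F[2]>14: break
    d=.00015*F[:2]; d[0]=.00015*(F[0]+3); p+=np.clip(d,-.0006,.0006)
np.save('pz.npy',[*p,z]); st()
```

```text
0.1033 [ 5.1 -0.2  4.4] [ 0.5547 -0.025   0.1036]
0.1023 [ 4.3 -0.4  4. ] [ 0.5549 -0.025   0.1024]
0.1013 [ 4.  -0.7  3.6] [ 0.555  -0.025   0.1012]
0.1003 [1.3 0.2 3.4] [ 0.5551 -0.0251  0.0999]
0.0993 [-0.6 -0.1  2.2] [ 0.5554 -0.025   0.0988]
0.0983 [-3.6  0.2  0.9] [ 0.5556 -0.025   0.0977]
0.0973 [-4.6 -0.5 -1.4] [ 0.5557 -0.025   0.0968]
0.0963 [-5.1  0.3 -1.8] [ 0.556  -0.0251  0.096 ]
0.0953 [-4.2 -0.4 -0.4] [ 0.5561 -0.0251  0.0952]
0.0943 [-4.7  0.3  0.3] [ 0.556  -0.0251  0.0943]
0.0933 [-4.5  0.1  5. ] [ 0.5562 -0.0252  0.0937]
0.0923 [-5.2  0.2 12.4] [ 0.5568 -0.0252  0.0936]
0.0913 [-4.8 -0.1 19.6] [ 0.5574 -0.0252  0.0935]
 t 30.73 p [ 0.5574 -0.0252  0.0935] F [-4.06  1.11 18.05] w 0.0168 g 41.6
```

The height stalls at 0.0935 while the force rises, so the collar is seated. I'll relax, release, retreat and look.

Run:
```python
from h import *
o=down(PHI); x,y,z=np.load('pz.npy')
manip.servo_line([x,y,.0932],o,rate=.03); st('relax')
manip.command_gripper(.045); st('open')
manip.servo_line([x,y,.17],o,rate=.1)
manip.servo_line([x-.03,y-.2,.26],o,rate=.25); manip.hold(.3); st('away')
snap('side','side4'); snap('top','top4')
s=cv2.imread('pics/side4.png'); t=cv2.imread('pics/top4.png')
k=lambda im,x,y:cv2.resize(im[y:y+80,x:x+57],None,fx=7,fy=7,interpolation=cv2.INTER_CUBIC)
cv2.imwrite('pics/c7.png',np.hstack([k(s,280,195),k(t,290,235)]))
```

```text
relax t 30.98 p [ 0.5556 -0.0251  0.0936] F [-5.28  0.32  8.45] w 0.0172 g 40.5
open t 31.36 p [ 0.5556 -0.0251  0.0931] F [ 0.77 -0.67  0.18] w 0.045 g 0.0
away t 33.61 p [ 0.5252 -0.2243  0.2597] F [-0.52  0.84  0.53] w 0.0452 g 0.0
```

View pics/c7.png

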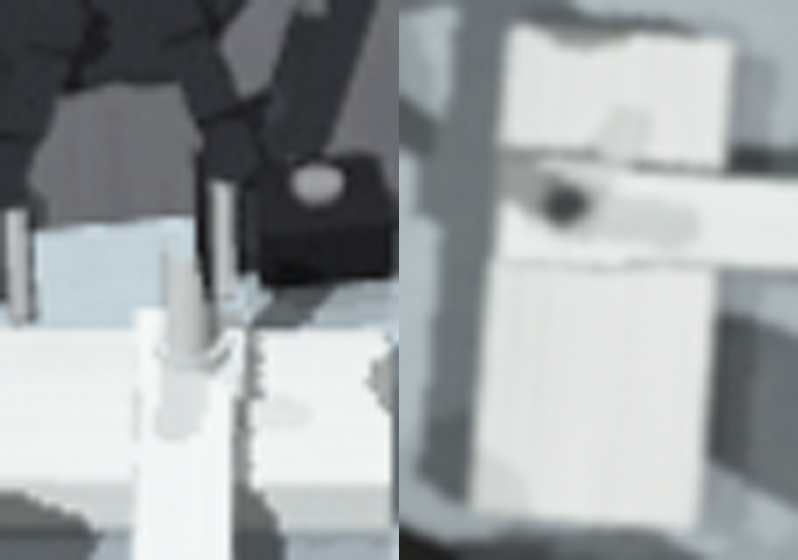

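The pin stands free with its collar on the lever and the lever held over. I'll check its lean and height numerically.

Run:
```python
from h import *
c=load('side4')
for P in [(.5556,-.0251,.066),(.5556,-.0251,.106)]: print((w2px(c,P)-[280,195]+.5)*7)
s=cv2.imread('pics/side4.png')
for y in range(228,250,2): print(y,s[y,298:318,1])
```

```text
[190.18823029 346.99116223]
[188.00348297 250.26330899]
228 [209 210 210 210 210 209 208 208 211 186  35  50 119 184 168  96  48  53
  49  35]
230 [209 210 210 209 207 200 209 210 211 185  35  43 112 185 173 119  38  52
  51  32]
232 [210 209 209 208 202 184 199 205 202 178  90  38 107 184 175 128  34  45
  43  30]
234 [210 212 210 210 204 187 198 203 199 185 141  38 107 185 183 162 105 135
 136  31]
236 [212 211 212 211 204 186 199 204 200 190 161  75 110 189 190 193 197 181
 167 118]
238 [210 212 212 212 204 186 202 204 198 191 169 127 121 179 194 201 206 180
 181 169]
240 [214 232 247 247 244 227 202 205 199 191 172 142 121 154 172 172 183 194
 128 105]
242 [234 240 247 247 240 221 202 206 200 191 171 142 115 158 222 232 220 149
 159 194]
244 [236 238 247 244 227 228 205 205 200 190 171 149 167 216 200 224 225 149
 168 222]
246 [237 237 247 245 233 209 210 210 208 201 192 185 178 156 198 233 220 142
 143 184]
248 [239 240 247 246 242 223 221 218 219 219 216 206 202 226 232 229 201 143
 155 204]
```

Run:
```python
from h import *
print('grip top via top cam',px2w(load('top4'),313.6,263.1,.106),'via side',px2w(load('side4'),280+179/7-.5,195+252/7-.5,.106))
a=cv2.imread('pics/side4.png').astype(int); manip.hold(3); snap('side','side5'); b=cv2.imread('pics/side5.png').astype(int)
d=abs(a-b)[225:255,295:320]; print('max diff',d.max(), d.mean()); st()
```

```text
grip top via top cam [ 0.55034502 -0.02071162  0.106     ] via side [ 0.55261106 -0.0257937   0.106     ]
max diff 24 0.8151111111111111
 t 36.76 p [ 0.5251 -0.2251  0.26  ] F [ 0.46 -0.76 -0.3 ] w 0.0451 g 0.0
```

```bash
python3 -c "
from h import *
print(manip.sign_off())"
```

```text
the job is handed in; nothing more can be done
None
```

The lever is pinned back at about 0.45 rad with the pin's collar on it, and the pin is released and standing with a lean of about 0.08 rad (limit 0.15). I handed the job in at about 37 s; no verdict came back.

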